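Line up the hinge of a bench splash screen and hold it for the pin

TASK

Get the hinge of the small splash screen ready for its pin: first push the orange guide sleeve fully down onto the brass spigot on top of the standing half and let go of it. Then take the loose teal leaf out of its white rack, bring its steel knuckle into the gap between the two fixed knuckles, upright and clear of both of them, and press it home into the white V rebate so that the holes line up for the pin. Finish while still holding the leaf there, lightly pressed in, with nothing but the gripper carrying it; leave everything else on the bench where it stands.

Things in the scene. Friction and masses are not known exactly. Their poses are not given: they have to be found in the camera images.
- sleeve_mid (a point): Centre (half-way up) of the loose guide sleeve: orange plastic tube, outer diameter 26 mm, bore 17 mm, 44 mm tall, open at both ends, about 40 g, upright on the bench; z is its axis, either end may go down. It stands with the jar and the collar in front of the robot; which of the three is where varies.
- spigot_base (a point): Foot of the brass spigot, on the hinge axis, 142 mm above the bench, on the flat top of the upper fixed knuckle (24 mm diameter), where the sleeve sits when home (its centre then 22 mm above this point). Spigot: 14 mm outer diameter, 18 mm tall, bevelled top. The post's flat top behind it is 2 mm higher than this point and begins 21 mm from the axis on the +x side.
- hinge_axis (a point): Point on the vertical hinge axis (z) of the standing half, midway in the gap between its two steel fixed knuckles, 100 mm above the bench; place and yaw vary. -x points out of the gap's open side, away from the post. Gap 52 mm high (26 mm above and below this point). Fixed knuckles: 24 mm diameter, 10 mm bore, 16 mm tall. A leaf knuckle at home in the V rebate has its centre here.
- leaf_grip (a point): Where to pinch the loose leaf: on the mid-plane of its panel, half-way along it, 62 mm above its lower edge and 28 mm below its top edge. The panel is a teal rigid plate, 100 mm long (x), 10 mm thick (y), 90 mm high (z); about 180 g in all. At the start it stands upright in the slot of the rack, lower edge 8 mm above the bench.
- leaf_knuckle (a point): Centre of the leaf's steel knuckle: upright tube, 22 mm outer diameter, 10 mm bore, 40 mm tall, 70 mm on the +x side of leaf_grip and 17 mm lower, joined to the panel by a strip 6 mm thick and 36 mm high. z along the bore, x from the panel towards the knuckle.
- leaf: The loose leaf as a whole; origin below leaf_grip, at the panel's lower edge; axes as for leaf_grip.
- sleeve: The orange guide sleeve as a whole; origin at the centre of its lower end.
- jamb: Standing half, fixed: grey base 10 mm thick, post, knuckles, teal panel behind the post. Origin on the hinge axis at bench level; axes as hinge_axis. Behind the gap, two rigid white walls form a V rebate open to -x, each 30 deg from x, mouth 34 mm wide, 7 mm on the -x side of the axis: a 22 mm knuckle pushed along +x until it touches both is centred on the axis. All is free on the -x side.
- rack: White rack, fixed to the bench (place and yaw vary; it and the standing half may change sides): base 120 x 100 x 8 mm, with two walls 84 mm long whose tops are 38 mm above the bench and whose slot, along its x axis, is 13 mm wide. Origin at the centre of its underside. The leaf's knuckle hangs out beyond the +x end of the walls.
- jar_mid (a point): Centre of a small amber jar, 34 mm diameter, 48 mm tall: to be left alone.
- collar_mid (a point): Centre of a black rubber collar lying flat, 38 mm diameter, 16 mm high: to be left alone.
- tipbox: Blue box, 120 x 85 x 70 mm, behind the small things: to be left alone. Origin at its underside.
- reagent: Glass bottle, 64 mm diameter, 150 mm tall, beside the blue box: to be left alone. Origin at its underside.
- driver: Screwdriver, 180 mm long, lying far to the right: to be left alone.

How it is judged:
By the outcome, as a careful person would: the job done as asked, in the order asked, and still so for the second after the job is handed in, while the arm keeps its last pose, push and grip.
It also fails if it takes over 64 s, if anything falls off the work surface, if the arm or the gripper's body presses on something with over 40 N, if the wrist force passes 120 N, or if a joint passes its speed limit or range.

ROBOT

A 6-joint arm with a two-finger parallel gripper is mounted at the origin on the work surface. World frame = base frame: x ahead of the robot, y to its left, z up, the work surface at z = 0. Lengths are in mm, angles in rad, forces in N, time in s.
With the tool pointing down it reaches from about 400 to 825 mm from the base axis. Payload 7 kg.
Tool frame: the origin (TCP) lies between the finger pads; the fingertips stand 14 mm ahead of it and the grasp point (between the pads) lies 5 mm behind it (env.nose_length is the distance from the TCP to the fingertips, in mm); z points along the fingers, x is the direction in which the jaws open and shut, and the axes are right-handed (so a half turn about z gives the same grasp; the last joint's range is limited). The gripper opens to 88 mm and grips with 3 to 60 N. Pads are 19 mm wide; open, the fingers measure 130 mm over their backs; the gripper's body (78 mm by 193 mm) begins 47 mm behind the grasp point.
Start: joints at [1.57, 0.359, 0.012, 0, -1.224, -0.288], TCP at [192.251, 647.02, 212.061] pointing down, gripper open.
Joint ranges: [-3.07, 3.07], [-1.43, 2.12], [-1.02, 1.25], [-3.03, 1.67], [-3.05, -0], [-3.03, 3.03]. Speed limits (rad/s): [2.39, 2.39, 3.01, 3.14, 3.14, 3.14].

INTERFACE

Orientations are given as a rotation vector (axis times angle).
In Python, from workcell import get_state, camera, camera_model, ticket, boxes_of, landmark_of, env gives the robot as it stands. The module is installed in compiled form; this text tells all that it offers.
- The arm moves only by the tool servo_tool, never from a script. Its argument "commands" is text: rows parted by semicolons, each of 7 numbers parted by spaces: the shift along the tool's x, y, z in units of 0.25 m (1.0 is 0.25 m), then the turn, a rotation vector about the tool's x, y, z in units of 2 pi rad (1.0 is 2 pi rad), then the opening in per cent of the stroke, from 0 (shut) to 100 (fully open). A call has 1 to 20 rows; each row is the pose to reach, as a shift and turn from the pose commanded when the call began, along the tool's axes at that moment, turning the shorter way round; what a row does not reach only later rows make up. A row lasts 1/8 s, in which the tool goes at most 62.5 mm and 10.7 degrees, less where a joint would pass 70% of its speed; a pose out of reach is approached as far as the arm can. A call with a number of a shift or a turn outside -1 to 1 is refused whole. A call with a gripper value outside its range is refused whole. The fingers move at their own pace and stop on an object; the grip force is fixed at half the most. Time passes only in rows, so rows that repeat a pose let the fingers close. It gives the time, the measured TCP pose, the force and the opening at its end, in the units of the state.
- get_state(): the state, without advancing time (a new reading comes with each control period).
- camera(name): name is "scene" or "top" or "wrist"; returns the picture (384x512x3 uint8, red, green, blue); there is no depth.
- camera_model(name): a dict with "camera_matrix" (3x3 intrinsics, pixels), "world_from_camera" (4x4, takes a point from camera to world coordinates). Camera axes: x right, y up, looking along -z (the intrinsics and any distortion apply to the point x, -y, -z); pixel columns grow to the right and rows downward; lengths in mm; the calibration is good to about 2 mm. A picture is of the moment at which its call begins: read the wrist's pose just before it. camera_model takes no time and is no camera call; for the wrist camera it gives the pose at the moment of the call.
- ticket.close_job(): hands the job in, once; it reports no verdict.
Trained networks look in the newest picture that a camera, given by its name, has taken for a name from the list of things; names that differ only in an ending like _2 or _b are one class to them, and where a whole thing is asked for, a point or a joint stands for the part that bears it (a point fixed in the world has none). Each returns a list of dicts, best first, with "conf" (0 to 1); they miss things now and then, are a little off and sometimes report something else, mostly with a low value. They report only what shows in the picture. A call takes as long as a camera call.
- boxes_of(camera, target): "bbox" ([left, top, right, bottom] in pixels, round what is visible of it).
- landmark_of(camera, target): "uv" ([column, row] in pixels: a listed point, or the origin of a listed thing).
The state is a dict: "time": time; "joints": joint angles; "qd": joint speeds; "joint_efforts": joint torques, N m; "tool_pos": TCP position; "tool_rot": TCP orientation; "force": force on the tool from outside, world axes, zero at the start; "torque": the same for the moment, N m; "width": finger opening in mm.
Only numpy, scipy, OpenCV 4.12 (cv2) and the standard library are available. Lean on these libraries where they do the work, as an engineer would, in place of code of your own. Each camera call takes 0.05 s, during which the arm holds its last target.

## Working session

There is one attempt and no reset: what is moved stays moved. The work goes in short steps, Python scripts to look and compute and a tool call to move; the robot and the scene stay as the last step left them, time stands still between calls to the robot, and variables do not carry over. Pictures are saved under pics/ and viewed, and the job is handed in when it is done.

Besides the shell and the picture viewer there is one more tool, called after "Emit:" as name(argument=value, ...) on one line, values as JSON. servo_tool: Moves the arm, as the interface text tells. Shifts and turns lie within -1 to 1; 1 stands for 0.25 m of shift or 2 pi rad of turn. Its arguments: {"type":"object","properties":{"commands":{"type":"string"}},"required":["commands"]}

```bash
mkdir -p pics; ls; cat > h.py <<'E'
import numpy as np, cv2
from workcell import get_state, camera, camera_model, ticket, boxes_of, landmark_of, env
from scipy.spatial.transform import Rotation as R
def snap(n,f):
    im=camera(n); cv2.imwrite('pics/'+f,im[:,:,::-1]); return im
def ray(m,uv):
    K=np.array(m['camera_matrix']);T=np.array(m['world_from_camera'])
    d=np.linalg.inv(K)@[uv[0],uv[1],1.]; d=np.array([d[0],-d[1],-d[2]])
    return T[:3,3],T[:3,:3]@d
def atz(m,uv,z):
    o,d=ray(m,uv); return o+d*(z-o[2])/d[2]
def proj(m,p):
    K=np.array(m['camera_matrix']);T=np.linalg.inv(np.array(m['world_from_camera']))
    c=T[:3,:3]@np.array(p)+T[:3,3]; q=K@[c[0],-c[1],-c[2]]; return q[:2]/q[2]
def tri(ms,uvs):
    A=np.zeros((3,3));b=np.zeros(3)
    for m,uv in zip(ms,uvs):
        o,d=ray(m,uv);d=d/np.linalg.norm(d);P=np.eye(3)-np.outer(d,d);A+=P;b+=P@o
    p=np.linalg.solve(A,b); return p,[np.round(proj(m,p)-uv,1) for m,uv in zip(ms,uvs)]
E
python3 - <<'E'
from h import *
np.set_printoptions(precision=3,suppress=True)
s=get_state();print(s); print(env.nose_length)
print(R.from_rotvec(s['tool_rot']).as_matrix())
for c in ['scene','top','wrist']:
    snap(c,c+'0.png'); m=camera_model(c); print(c,m)
E
```

```text
pics
{'time': 0.0, 'joints': array([ 1.57 ,  0.359,  0.011, -0.   , -1.224, -0.288]), 'qd': array([ 0.   , -0.   , -0.001, -0.001,  0.   , -0.001]), 'joint_efforts': array([  0.001, -58.271,  29.305,   6.997,   0.007,  -0.   ]), 'tool_pos': array([192.119, 646.527, 211.129]), 'tool_rot': array([ 1.878, -2.517,  0.002]), 'force': array([0.085, 0.646, 0.359]), 'torque': array([0.01 , 0.031, 0.054]), 'width': 87.73186061782012}
14.0
[[-0.285 -0.959 -0.   ]
 [-0.959  0.285 -0.002]
 [ 0.002 -0.    -1.   ]]
scene {'camera_matrix': array([[436.893,   0.   , 256.25 ],
       [  0.   , 436.893, 187.541],
       [  0.   ,   0.   ,   1.   ]]), 'world_from_camera': array([[ -0.864,  -0.334,   0.377, 997.321],
       [  0.504,  -0.579,   0.641, 567.363],
       [  0.004,   0.744,   0.668, 808.442],
       [  0.   ,   0.   ,   0.   ,   1.   ]])}
top {'camera_matrix': array([[413.355,   0.   , 250.014],
       [  0.   , 413.355, 190.217],
       [  0.   ,   0.   ,   1.   ]]), 'world_from_camera': array([[   0.01 ,    0.984,   -0.179,  415.439],
       [  -1.   ,    0.014,    0.021,  -92.668],
       [   0.023,    0.179,    0.984, 1119.076],
       [   0.   ,    0.   ,    0.   ,    1.   ]])}
wrist {'camera_matrix': array([[302.757,   0.   , 251.455],
       [  0.   , 302.757, 189.792],
       [  0.   ,   0.   ,   1.   ]]), 'world_from_camera': array([[ -0.285,   0.925,   0.252, 260.464],
       [ -0.958,  -0.275,  -0.074, 626.643],
       [  0.001,  -0.263,   0.965, 384.555],
       [  0.   ,   0.   ,   0.   ,   1.   ]])}
```

View pics/scene0.png

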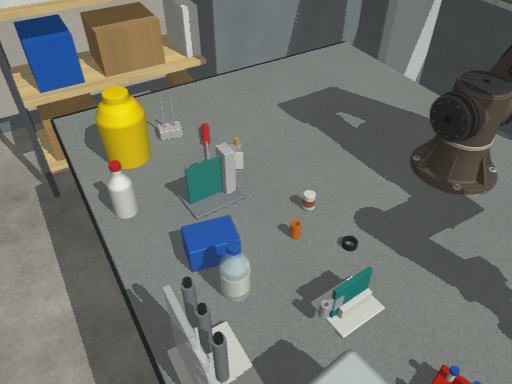

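View pics/top0.png

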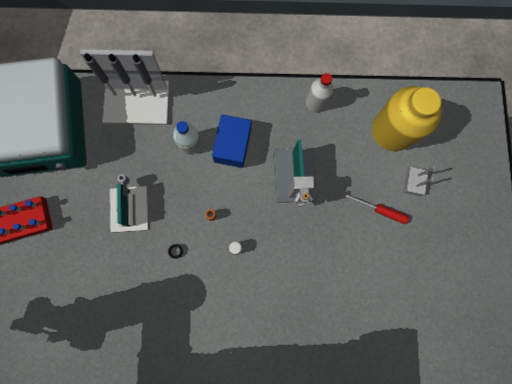

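View pics/wrist0.png

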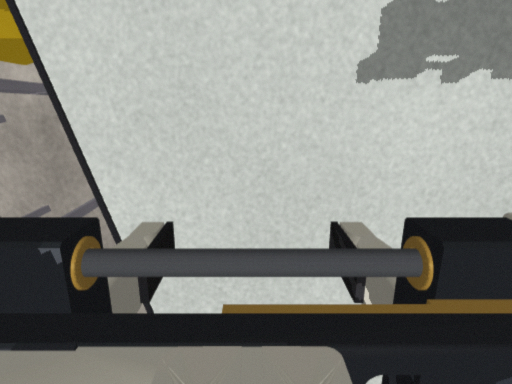

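```bash
python3 - <<'E'
from h import *
np.set_printoptions(precision=1,suppress=True)
ms={c:camera_model(c) for c in ['scene','top']}
for t in ['sleeve_mid','spigot_base','hinge_axis','leaf_grip','leaf_knuckle','leaf','jamb','rack','jar_mid','collar_mid']:
    r={}
    for c in ms:
        l=landmark_of(c,t); r[c]=l
        print(t,c,[(np.round(x['uv'],1),round(x['conf'],2)) for x in l[:3]])
    if r['scene'] and r['top']:
        print('   ',tri([ms['scene'],ms['top']],[r['scene'][0]['uv'],r['top'][0]['uv']]))
print(get_state()['time'])
E
```

```text
sleeve_mid scene [(array([295.5, 225.1]), 0.46)]
sleeve_mid top [(array([212.4, 218.4]), 0.42)]
    (array([538.7, -17.9,  22.7]), [array([0.6, 0.1]), array([ 0.4, -0.4])])
spigot_base scene [(array([235.5, 146.3]), 0.66), (array([206.7, 144.9]), 0.44)]
spigot_base top [(array([305.4, 194.3]), 0.8)]
    (array([ 584.5, -246.5,  133.9]), [array([-1.1, -0.3]), array([-0.7,  0.9])])
hinge_axis scene [(array([235.2, 156.6]), 0.78)]
hinge_axis top []
leaf_grip scene [(array([353. , 288.3]), 0.84)]
leaf_grip top [(array([122.7, 205.2]), 0.73)]
    (array([562.1, 213. ,  61.8]), [array([-1.5, -0.2]), array([-0.9,  0.8])])
leaf_knuckle scene [(array([324. , 310.5]), 0.86), (array([296.2, 233.5]), 0.24), (array([238.9, 189. ]), 0.17)]
leaf_knuckle top [(array([123.4, 175.4]), 0.8)]
    (array([641.1, 219.8,  52.8]), [array([-2.2, -0.4]), array([-1.2,  1.2])])
leaf scene [(array([347.3, 303.5]), 0.84)]
leaf top [(array([128. , 204.8]), 0.91), (array([191.3, 148. ]), 0.75)]
    (array([569.5, 213.4,  13.6]), [array([-1.8, -0.3]), array([-1.1,  1. ])])
jamb scene [(array([210.8, 249.9]), 0.67), (array([349. , 304.6]), 0.66), (array([238.5, 186.4]), 0.58)]
jamb top [(array([294. , 205.3]), 0.62), (array([300.4, 201.5]), 0.52)]
    (array([ 639.9, -288.3, -295.9]), [array([6.4, 1.2]), array([ 3.5, -5. ])])
rack scene [(array([347.2, 305.5]), 0.82)]
rack top [(array([129.2, 209.7]), 0.9)]
    (array([560.9, 211.7,  -3.7]), [array([-0.2, -0. ]), array([-0.1,  0.1])])
jar_mid scene [(array([306.6, 201.8]), 0.67)]
jar_mid top [(array([235.7, 247.7]), 0.46)]
    (array([461.8, -80.3,  13.5]), [array([0.2, 0. ]), array([ 0.1, -0.1])])
collar_mid scene [(array([346.5, 244.6]), 0.69), (array([353.8, 287.4]), 0.45)]
collar_mid top [(array([176.4, 251.3]), 0.64)]
    (array([451.8,  77.8,  -4.2]), [array([0.6, 0.1]), array([ 0.4, -0.4])])
1.15
```

```bash
cat >> h.py <<'E'
np.set_printoptions(precision=4,suppress=True)
def T_of(pos,Rm):
    T=np.eye(4);T[:3,:3]=Rm;T[:3,3]=pos;return T
def down(yaw):
    # tool x = -(jamb y), tool y = -(jamb x) for yaw
    c,s=np.cos(yaw),np.sin(yaw)
    return np.array([[s,-c,0],[-c,-s,0],[0,0,-1.]])
def cur(): 
    s=get_state(); return T_of(s['tool_pos'],R.from_rotvec(s['tool_rot']).as_matrix())
def rel(T0,T1):
    D=np.linalg.inv(T0)@T1
    return np.r_[D[:3,3]/250,R.from_matrix(D[:3,:3]).as_rotvec()/(2*np.pi)]
E
python3 - <<'E'
from h import *
T=cur();m=camera_model('wrist');C=np.linalg.inv(T)@np.array(m['world_from_camera']);np.save('C.npy',C);print(C)
# ideal start commanded
T0=T_of([192.251,647.02,212.061],R.from_rotvec(get_state()['tool_rot']).as_matrix())
for p in ([575,-150,260],[600,-150,300]):
    T1=T_of(p,down(0.0)); m2=dict(m);m2['world_from_camera']=T1@C
    print(p,rel(T,T1))
    for n,q in dict(sleeve=[539,-18,22],spig=[584,-246,142],hinge=[584,-246,100],leaf=[562,213,70],knu=[641,220,53]).items(): print(n,proj(m2,q))
E
```

```text
[[   1.        0.0003    0.0005   -0.0514]
 [   0.0004   -0.9648   -0.2631  -71.1924]
 [   0.0004    0.2631   -0.9648 -173.2036]
 [   0.        0.        0.        1.    ]]
[575, -150, 260] [ 2.62   -2.3754 -0.1916 -0.     -0.     -0.046 ]
sleeve [157.601  186.4359]
spig [349.4244 172.8574]
hinge [337.6865 164.9864]
leaf [-43.209  178.2525]
knu [-52.4844 111.7977]
[600, -150, 300] [ 2.5915 -2.4713 -0.3516 -0.     -0.     -0.046 ]
sleeve [166.6343 195.5146]
spig [336.5248 187.1134]
hinge [327.5363 178.6622]
leaf [-11.3425 189.3506]
knu [-19.2676 130.2718]
```

Emit:
servo_tool(commands="0.3 -0.5 -0.1 0 0 -0.023 100; 0.6 -1 -0.19 0 0 -0.046 100; 0.6 -1 -0.19 0 0 -0.046 100; 0.6 -1 -0.19 0 0 -0.046 100; 0.6 -1 -0.19 0 0 -0.046 100; 0.6 -1 -0.19 0 0 -0.046 100")

```text
time: 1.9
tool_pos: [391.1, 430.1, 260.8]
tool_rot: [-2.217, 2.224, 0.001]
force: [0.3, 0.7, 0.9]
width: 87.6
```

Emit:
servo_tool(commands="0.876 -0.844 0 0 0 0 100; 0.876 -0.844 0 0 0 0 100; 0.876 -0.844 0 0 0 0 100; 0.876 -0.844 0 0 0 0 100; 0.876 -0.844 0 0 0 0 100; 0.876 -0.844 0 0 0 0 100; 0.876 -0.844 0 0 0 0 100")

```text
time: 2.78
tool_pos: [600.0, 213.5, 259.1]
tool_rot: [2.221, -2.221, -0.001]
force: [-0.5, -0.4, -0.4]
width: 87.4
```

```bash
cat >> h.py <<'E'
def look(f,names=()):
    m=camera_model('wrist'); im=snap('wrist',f)
    for t in names:
        l=landmark_of('wrist',t); print(t,[(np.round(x['uv'],1),round(x['conf'],2)) for x in l[:3]])
    s=get_state();print('t',s['time'],s['tool_pos'],s['tool_rot'],s['force'],s['width'])
    return m,im
E
python3 - <<'E'
from h import *
m,im=look('w1.png',['leaf_grip','leaf_knuckle']); np.save('m1.npy',m,allow_pickle=True)
print(cur()[:3,:3])
E
```

```text
leaf_grip [(array([249.2, 193.9]), 0.74), (array([401.8, 190.4]), 0.4)]
leaf_knuckle [(array([247.3, 133.6]), 0.87)]
t 2.925 [599.5475 214.2983 259.7161] [-2.2235  2.2191  0.0001] [ 0.3724 -0.5967 -0.3254] 87.53373400669074
[[ 0.002  -1.      0.0001]
 [-1.     -0.002   0.0002]
 [-0.0002 -0.0001 -1.    ]]
```

View pics/w1.png

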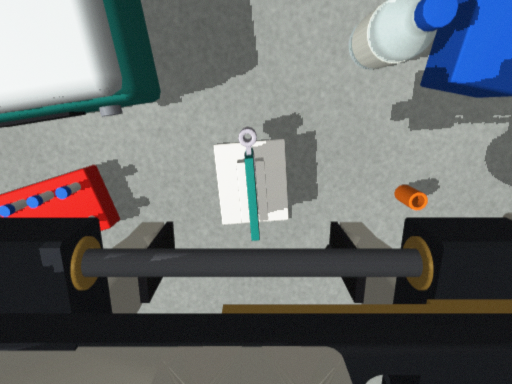

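```bash
python3 - <<'E'
from h import *
im=cv2.imread('pics/w1.png'); c=im[115:250,195:305]; cv2.imwrite('pics/w1z.png',cv2.resize(c,None,fx=4.4,fy=4.4,interpolation=cv2.INTER_CUBIC))
hsv=cv2.cvtColor(im,cv2.COLOR_BGR2HSV)
M=cv2.inRange(hsv,(80,120,60),(95,255,255));
for v in range(150,245,6):
    us=np.where(M[v,220:290])[0]+220
    print(v,us.min() if len(us) else None,us.max() if len(us) else None,end=' | ')
E
```

```text
150 None None | 156 246 252 | 162 245 252 | 168 246 253 | 174 246 253 | 180 247 254 | 186 247 254 | 192 248 255 | 198 248 255 | 204 249 256 | 210 249 256 | 216 250 257 | 222 250 257 | 228 251 258 | 234 251 258 | 240 252 252 |
```

View pics/w1z.png

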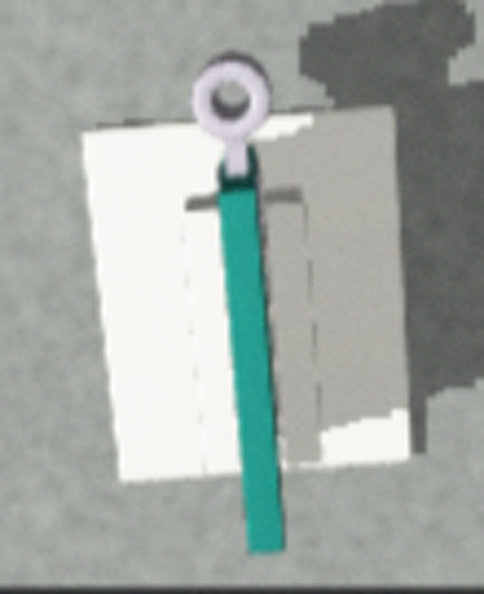

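```bash
python3 - <<'E'
from h import *
m=np.load('m1.npy',allow_pickle=True).item()
a=atz(m,(249.3,157.6),98);b=atz(m,(255.4,240.2),98);k=atz(m,(247.6,137),73)
print(a,b,k,np.linalg.norm(a-b),(a+b)/2)
d=(a-b)/np.linalg.norm(a-b);yaw=np.arctan2(d[1],d[0]);print(np.degrees(yaw))
g=(a+b)/2; dk=k-g; print('knuckle rel',dk[:2]@d[:2], np.cross(d[:2],dk[:2]),np.degrees(np.arctan2(dk[1],dk[0])))
# orange
im=cv2.imread('pics/w1.png');hsv=cv2.cvtColor(im,cv2.COLOR_BGR2HSV)
# jamb view plan
C=np.load('C.npy')
for p in ([620,-190,300],[610,-110,280]):
    T1=T_of(p,down(0.0)); m2=dict(m);m2['world_from_camera']=T1@C
    for n,q in dict(sleeve=[539,-18,22],sltop=[539,-18,44],spig=[584,-246,142],hinge=[584,-246,100]).items(): print(n,proj(m2,q))
E
```

```text
[617.1339 215.8011  98.    ] [517.3644 208.7334  98.    ] [637.4422 217.9114  73.    ] 100.01956047032967 [567.2492 212.2672  98.    ]
4.052031844149986
knuckle rel 70.41635369000883 0.6700102859996884 4.5971836613385575
sleeve [142.1094 207.7461]
sltop [136.9939 212.4425]
spig [300.4112 203.9654]
hinge [295.3143 193.8703]
sleeve [190.217  205.6712]
sltop [187.2039 210.5044]
spig [378.0559 200.822 ]
hinge [364.0633 190.4693]<stdin>:6: DeprecationWarning: Arrays of 2-dimensional vectors are deprecated. Use arrays of 3-dimensional vectors instead. (deprecated in NumPy 2.0)
```

Emit:
servo_tool(commands="0.9 0 0 0 0 0 100; 0.9 0 0 0 0 0 100; 0.9 0 0 0 0 0 100; 0.9 0 0 0 0 0 100; 0.9 0 0 0 0 0 100")

```text
time: 3.55
tool_pos: [599.9, -13.2, 260.1]
tool_rot: [-2.22, 2.222, -0.001]
force: [0.5, -0.2, 0.3]
width: 87.5
```

Emit:
servo_tool(commands="0.46 -0.04 -0.08 0 0 0 100; 0.46 -0.04 -0.08 0 0 0 100; 0.46 -0.04 -0.08 0 0 0 100; 0.46 -0.04 -0.08 0 0 0 100; 0.46 -0.04 -0.08 0 0 0 100")

```text
time: 4.18
tool_pos: [610.4, -125.2, 279.4]
tool_rot: [-2.224, 2.219, 0.0]
force: [0.0, 0.2, -0.7]
width: 87.4
```

```bash
python3 - <<'E'
from h import *
m,im=look('w2.png',['sleeve_mid','spigot_base','hinge_axis']); np.save('m2.npy',m,allow_pickle=True)
im=cv2.imread('pics/w2.png'); cv2.imwrite('pics/w2z.png',cv2.resize(im[70:260,120:420],None,fx=2.6,fy=2.6,interpolation=cv2.INTER_CUBIC))
E
```

```text
sleeve_mid [(array([173.7, 199.8]), 0.67)]
spigot_base [(array([362.3, 203.3]), 0.95)]
hinge_axis [(array([346.9, 193.7]), 0.62)]
t 4.375 [ 610.3635 -125.9281  279.572 ] [-2.2233  2.2196  0.    ] [-0.4637  0.1962 -0.1199] 87.57526396590384
```

View pics/w2z.png

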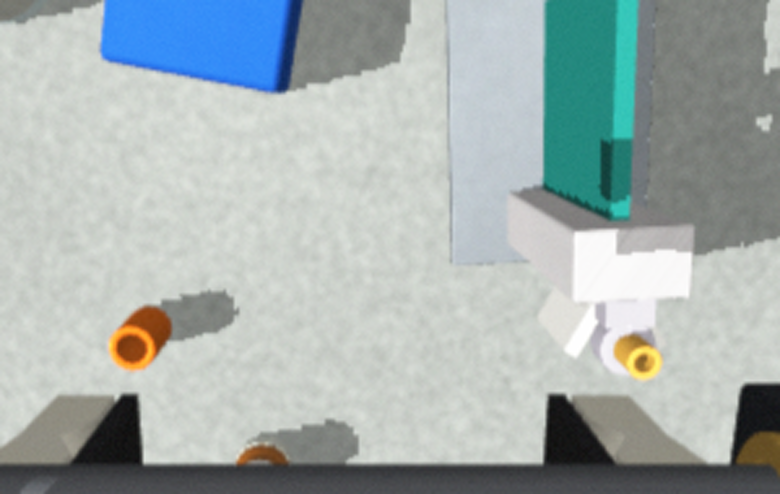

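```bash
python3 - <<'E'
from h import *
m=np.load('m2.npy',allow_pickle=True).item()
print('sleeve',atz(m,(171.2,203.8),44),'spig',atz(m,(366.9,208.8),160))
def z(u,v):return (120+u/2.6,70+v/2.6)
a=atz(m,z(574,300),144);b=atz(m,z(690,297),144);print(a,b,np.degrees(np.arctan2(*(a-b)[:2])))
C=np.load('C.npy')
for p in ([539+45,-18,200],):
    T1=T_of(p,down(0.0)); m2=dict(m);m2['world_from_camera']=T1@C
    for n,q in dict(sltop=[539,-18,44],tcp=p,tip=[584,-18,186]).items(): print(n,proj(m2,q))
E
```

```text
sleeve [549.3319 -11.5688  44.    ] spig [ 581.8997 -242.9072  160.    ]
[ 602.3811 -219.1937  144.    ] [ 603.7222 -265.9983  144.    ] -1.641280572445209
sltop [251.6532 211.9686]
tcp [251.6968 227.4657]
tip [251.6887 219.3196]
```

Emit:
servo_tool(commands="-0.452 0.04 0.32 0 0 0 100; -0.452 0.04 0.32 0 0 0 100; -0.452 0.04 0.32 0 0 0 100; -0.452 0.04 0.32 0 0 0 100; -0.452 0.04 0.32 0 0 0 100")

```text
time: 5.0
tool_pos: [601.1, -14.5, 200.7]
tool_rot: [-2.221, 2.221, -0.002]
force: [-0.4, -0.3, 0.2]
width: 87.7
```

```bash
python3 - <<'E'
from h import *
m,im=look('w3.png',['sleeve_mid']); np.save('m3.npy',m,allow_pickle=True)
im=cv2.imread('pics/w3.png'); cv2.imwrite('pics/w3z.png',cv2.resize(im[120:280,150:350],None,fx=4,fy=4,interpolation=cv2.INTER_CUBIC))
E
```

```text
sleeve_mid [(array([248.7, 210.3]), 0.68)]
t 5.1 [600.9194 -14.7901 200.6156] [-2.2195  2.2215 -0.0016] [-0.4216 -0.1088 -0.3827] 87.70643395744702
```

View pics/w3z.png

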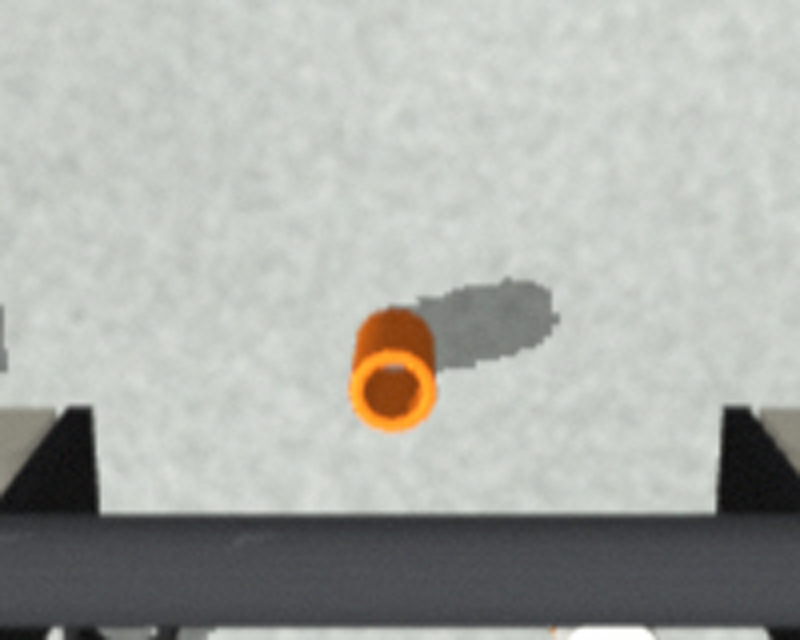

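```bash
python3 - <<'E'
from h import *
m=np.load('m3.npy',allow_pickle=True).item()
im=cv2.imread('pics/w3.png');hsv=cv2.cvtColor(im,cv2.COLOR_BGR2HSV)
M=cv2.inRange(hsv,(8,180,215),(25,255,255));M[:, :200]=0;M[:,300:]=0;M[240:]=0
cs,_=cv2.findContours(M,cv2.RETR_EXTERNAL,cv2.CHAIN_APPROX_NONE);c=max(cs,key=cv2.contourArea);print(cv2.fitEllipse(c),cv2.boundingRect(c))
for uv in [(248.0,217.1),cv2.fitEllipse(c)[0]]: print(atz(m,uv,44))
print(atz(m,(248.7,210.3),22))
print(proj(m,atz(m,(248,217.1),44)+[13,0,0]),proj(m,atz(m,(248,217.1),44)-[13,0,0]))
E
```

```text
((247.6449432373047, 216.87139892578125), (18.783069610595703, 20.366962432861328), 108.71004486083984) (238, 207, 21, 20)
[549.8849 -10.4532  44.    ]
[550.166  -10.0432  44.    ]
[550.607  -11.0747  22.    ]
[247.9626 206.4216] [248.0367 227.5734]
```

Emit:
servo_tool(commands="-0.017 0.204 0.1 0 0 0 100; -0.017 0.204 0.35 0 0 0 100; -0.017 0.204 0.5 0 0 0 100; -0.017 0.204 0.6 0 0 0 100; -0.017 0.204 0.7 0 0 0 100; -0.017 0.204 0.7 0 0 0 100; -0.017 0.204 0.7 0 0 0 100")

```text
time: 5.98
tool_pos: [550.2, -10.0, 25.7]
tool_rot: [-2.22, 2.221, -0.001]
force: [-0.4, -0.2, 0.3]
width: 87.7
```

```bash
python3 - <<'E'
from h import *
m,im=look('w4.png',['sleeve_mid'])
im=cv2.imread('pics/w4.png'); cv2.imwrite('pics/w4z.png',cv2.resize(im[120:280,150:350],None,fx=4,fy=4,interpolation=cv2.INTER_CUBIC))
for z in(0,44):print(proj(m,[550,-10.3,z]))
E
```

```text
sleeve_mid [(array([258.3, 226.7]), 0.57)]
t 6.075 [550.3126  -9.6767  25.9654] [-2.2201  2.22   -0.0019] [-0.2709 -0.2983 -0.978 ] 87.59881395899083
[251.9723 213.7347]
[252.0977 240.4895]
```

View pics/w4z.png

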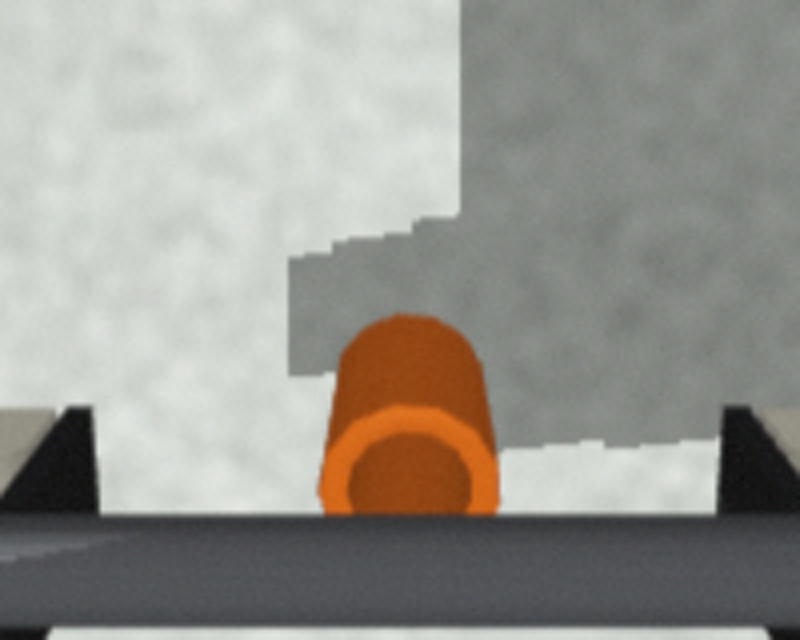

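Emit:
servo_tool(commands="0 0 0 0 0 0 0; 0 0 0 0 0 0 0; 0 0 0 0 0 0 0; 0 0 0 0 0 0 0; 0 0 0 0 0 0 0; 0 0 0 0 0 0 0; 0 0 0 0 0 0 0; 0 0 0 0 0 0 0")

```text
time: 7.08
tool_pos: [549.3, -9.7, 24.6]
tool_rot: [2.222, -2.221, 0.0]
force: [-0.3, -0.1, -0.4]
width: 24.0
```

```bash
python3 - <<'E'
from h import *
m,im=look('w5.png')
im=cv2.imread('pics/w5.png'); cv2.imwrite('pics/w5z.png',cv2.resize(im[120:280,150:350],None,fx=4,fy=4,interpolation=cv2.INTER_CUBIC))
T=cur()
for q in([550,-10.3,44],[563,-10.3,44],[563,-10.3,0]):print(proj(m,q))
E
```

```text
t 7.125 [549.2109  -9.6952  24.5199] [ 2.2216 -2.2211 -0.0001] [-0.2992 -0.8517  0.4423] 23.728619951508684
[252.5858 239.7918]
[252.6054 217.6045]
[252.3583 194.85  ]
```

View pics/w5z.png

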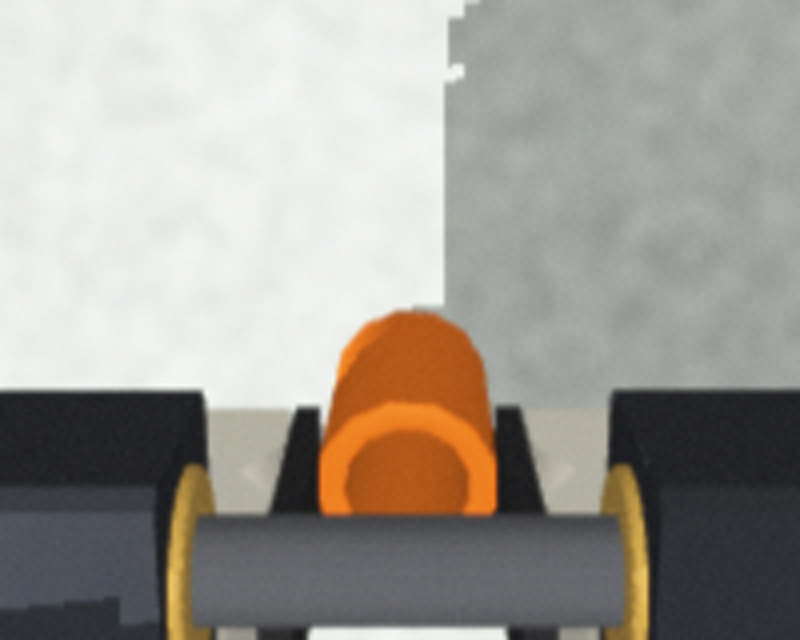

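Emit:
servo_tool(commands="0 0 -0.1 0 0 0 0; 0 0 -0.3 0 0 0 0; 0 0 -0.5 0 0 0 0; 0 0 -0.7 0 0 0 0; 0 0 -0.88 0 0 0 0; 0.15 -0.02 -0.88 0 0 0 0; 0.35 -0.05 -0.88 0 0 0 0; 0.55 -0.08 -0.88 0 0 0 0; 0.75 -0.11 -0.88 0 0 0 0; 0.88 -0.125 -0.88 0 0 0 0; 0.932 -0.132 -0.88 0 0 0 0; 0.932 -0.132 -0.88 0 0 0 0; 0.932 -0.132 -0.88 0 0 0 0")

```text
time: 8.75
tool_pos: [582.3, -241.8, 244.6]
tool_rot: [-2.222, 2.22, 0.0]
force: [-0.4, 0.8, -0.0]
width: 23.6
```

```bash
python3 - <<'E'
from h import *
m,im=look('w6.png'); np.save('m6.npy',m,allow_pickle=True); np.save('T6.npy',cur())
im=cv2.imread('pics/w6.png'); cv2.imwrite('pics/w6z.png',cv2.resize(im[130:250,170:330],None,fx=5,fy=5,interpolation=cv2.INTER_CUBIC));cv2.imwrite('pics/w6f.png',im)
E
```

```text
t 8.8 [ 582.3961 -241.7025  244.7683] [-2.2226  2.2198 -0.0002] [-0.952  -0.3528 -0.885 ] 23.55985251403895
```

View pics/w6z.png

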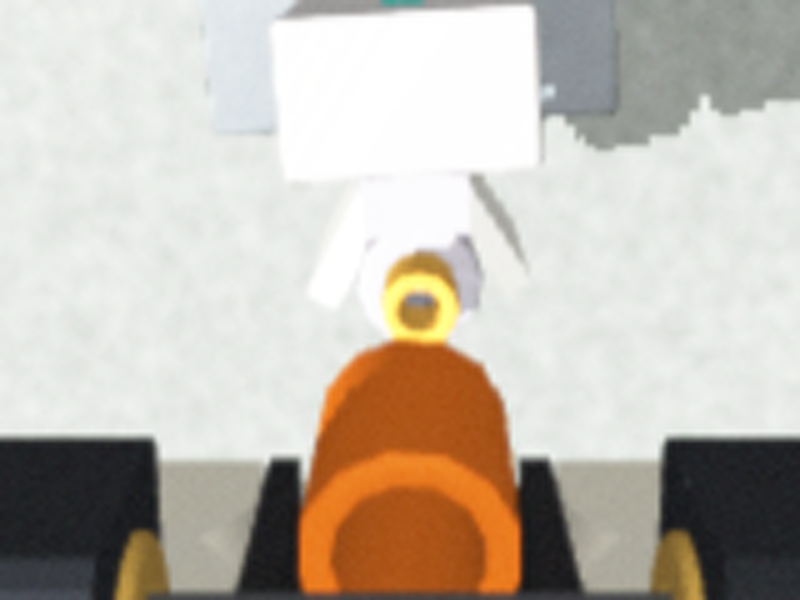

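View pics/w6f.png

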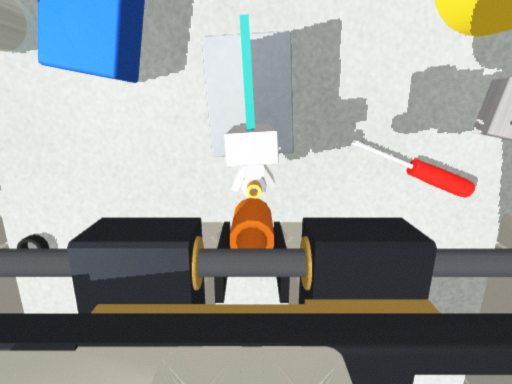

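```bash
python3 - <<'E'
from h import *
from scipy.optimize import least_squares
m=np.load('m6.npy',allow_pickle=True).item(); C=np.load('C.npy')
mt=dict(m); mt['world_from_camera']=C   # tool-frame camera
Ci=np.linalg.inv(np.load('T6.npy'))@np.array(m['world_from_camera']);print(Ci-C)
P=lambda u,v:(170+u/5-.4,130+v/5-.4)
# bottom far edge of sleeve: tool z=+25 approx, find y such that proj row equals
for (uv,z) in ((P(412,340),25.2),(P(412,340),25),(P(410,452),-19)):
    p=atz(mt,uv,z); print('far edge tool',p,'axis y',p[1]+13)
for z in (84.2,84.8): print('spig',atz(mt,P(421,306),z))
T=np.load('T6.npy')
# spigot world using z=160
print('world spig',atz(m,P(421,306),160))
# yaw
a=atz(m,(249.5,128),190);b=atz(m,(244.5,16),190)
for z in (144,190,160): 
    a=atz(m,(249.8,128),z);b=atz(m,(245,16),z);print(z,np.linalg.norm(a-b),np.degrees(np.arctan2((b-a)[1],(b-a)[0])))
a=atz(m,P(287,180),144);b=atz(m,P(540,165),144);print(a,b,np.degrees(np.arctan2((b-a)[0],-(b-a)[1])))
a=atz(m,(215,156),10);b=atz(m,(293,152),10);print(a,b,np.degrees(np.arctan2((b-a)[0],-(b-a)[1])))
E
```

```text
[[-0.      0.0005 -0.0002  0.199 ]
 [ 0.0004  0.0001 -0.0002  0.0361]
 [-0.0004  0.0002  0.0001  0.2093]
 [ 0.      0.      0.      0.    ]]
far edge tool [  0.2193 -11.5611  25.2   ] axis y 1.4389130480016874
far edge tool [  0.219  -11.6212  25.    ] axis y 1.3788019235141604
far edge tool [ -0.0573 -12.1566 -19.    ] axis y 0.843436842641232
spig [ 1.8871 -0.0886 84.2   ]
spig [ 1.8916  0.0771 84.8   ]
world spig [ 582.3115 -243.846   160.    ]
144 89.20747297329184 2.441822254539472
190 74.21930891471725 2.4418222545394634
160 83.9941985181355 2.441822254539449
[ 601.8635 -219.3307  144.    ] [ 604.6688 -265.6825  144.    ] 3.46351709062489
[ 589.779  -192.3593   10.    ] [ 595.2588 -297.837    10.    ] 2.974011029367939
```

Emit:
servo_tool(commands="0.007 -0.0046 0.08 0 0 0 0; 0.007 -0.0046 0.15 0 0 0 0; 0.007 -0.0046 0.18 0 0 0 0; 0.007 -0.0046 0.18 0 0 0 0; 0.007 -0.0046 0.18 0 0 0 0")

```text
time: 9.43
tool_pos: [583.9, -244.5, 200.2]
tool_rot: [-2.222, 2.221, -0.001]
force: [0.0, 0.1, 0.1]
width: 24.2
```

```bash
python3 - <<'E'
from h import *
m,im=look('w7.png'); np.save('m7.npy',m,allow_pickle=True); np.save('T7.npy',cur())
im=cv2.imread('pics/w7.png'); cv2.imwrite('pics/w7z.png',cv2.resize(im[130:250,170:330],None,fx=5,fy=5,interpolation=cv2.INTER_CUBIC))
im=snap('scene','s7.png')[:,:,::-1]; cv2.imwrite('pics/s7z.png',cv2.resize(im[90:240,160:300],None,fx=5,fy=4,interpolation=cv2.INTER_CUBIC))
E
```

```text
t 9.475 [ 583.9094 -244.5058  200.3198] [-2.2214  2.2207 -0.0016] [-1.0454 -0.0697 -0.7769] 23.917406970603196
```

View pics/w7z.png

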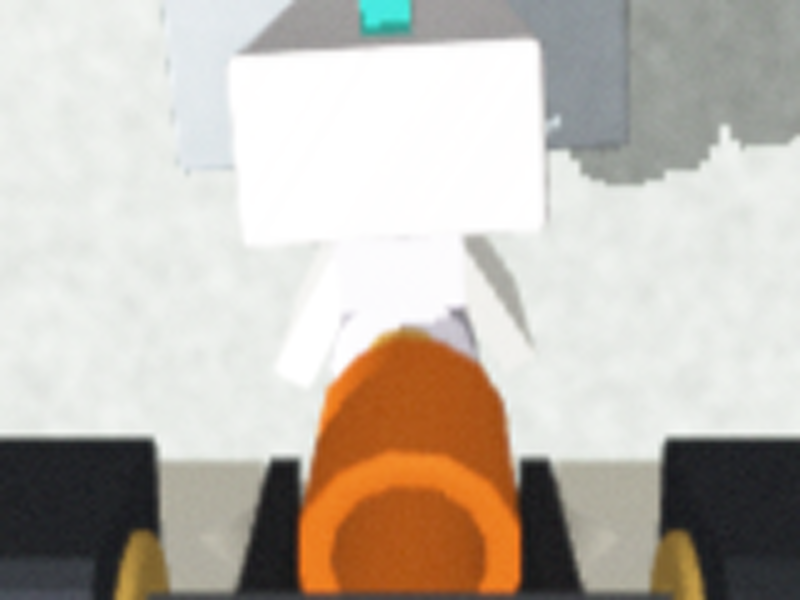

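View pics/s7z.png

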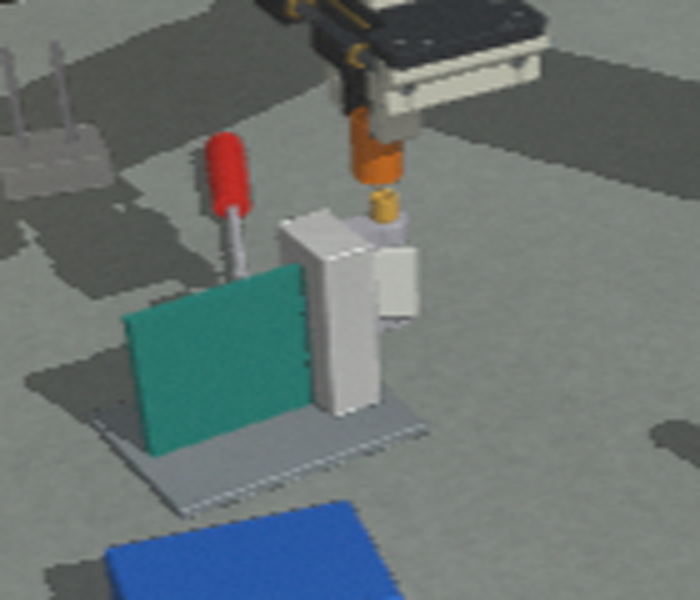

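```bash
python3 - <<'E'
from h import *
m=camera_model('scene')
for z in (142,160,175,200):print(z,proj(m,[583,-245,z]))
print(proj(m,[583-3,-245,160]),proj(m,[583,-245+3,160]))
im=cv2.imread('pics/s7.png'); hsv=cv2.cvtColor(im,cv2.COLOR_BGR2HSV)
for v in range(112,148):
    r=hsv[v,225:250]; print(v,''.join('O' if (h<15 and s>180) else 'Y' if (15<=h<30 and s>100) else '.' for h,s,_ in r))
C=np.load('C.npy');mw=np.load('m7.npy',allow_pickle=True).item();mt=dict(mw);mt['world_from_camera']=C
P=lambda u,v:(170+u/5-.4,130+v/5-.4)
for uv,z in ((P(410,340),25),(P(410,452),-19)):print(atz(mt,uv,z)+[0,13,0])
print('spig far edge',atz(mt,P(407,328),200.3-160)+[0,7,0])
# post front edge
a=atz(mt,P(245,243),56.3);b=atz(mt,P(545,233),56.3);print(a,b,(a+b)/2,'yaw',np.degrees(np.arctan2(-(b-a)[1],(b-a)[0])))
E
```

```text
142 [235.116  143.5964]
160 [234.9175 137.8525]
175 [234.7487 132.9701]
200 [234.4606 124.6319]
[235.9577 137.5093] [235.4762 138.4508]
112 .........................
113 .........................
114 .........................
115 .........................
116 .........................
117 .......O.................
118 .........................
119 ......O..................
120 .......O.................
121 ......OO.................
122 .......O.................
123 .........................
124 ......OO.................
125 .........................
126 .......OOO...............
127 ........OOO.O............
128 ......OOO.OOOOO..........
129 .......O..OOOOO..........
130 .......OOOOOOOO..........
131 ......OOOOOOOOO..........
132 ......OOOOOOOOO..........
133 .......OOOOOOOO..........
134 .......OOOOOOO...........
135 ........OOOOO............
136 .........................
137 ...........YY............
138 .........YYYYY...........
139 .........YYYYYY..........
140 .........YYYYY...........
141 ..........YYYYY..........
142 ..........YYYYY..........
143 ..........YYYY...........
144 ..........YYYY...........
145 ...........YY............
146 .........................
147 .........................
[-0.0543  1.3787 25.    ]
[ -0.0573   0.8434 -19.    ]
spig far edge [-0.4947 -1.863  40.3   ]
[-25.7122 -17.9689  56.3   ] [ 20.9072 -19.5464  56.3   ] [ -2.4025 -18.7577  56.3   ] yaw 1.938003867743491
```

```bash
python3 - <<'E'
from h import *
im=cv2.imread('pics/s7.png').astype(int)
d=im[:,:,2]-im[:,:,0]
for v in list(range(124,146)): print(v,' '.join('%4d'%x for x in d[v,226:246]))
E
```

```text
124    0   -2    0    7   58   80   88   78   33   22    8    9    8    9    7    6    3    2    0    1
125    0   -1    0    8   60   81   84   87   87   68   22   12   30   43   28    1   -1    0    0    0
126   -1    1   -1    5   44   80   87   88   89   84   71   80   79   66   29    0   -1    0    0   -1
127    0    0   -1    6   44   78   82   89   91   91   85   88   79   66   30    0    0   -1    0   -1
128    0    0   -2    7   43   81   84   87   88   93   90   87  101  123   57   -1    1   -1    0   -1
129    0   -1   -1    4   42   81   89   86   88  107  144  145  142  125   57    0    0    0    0   -1
130   -1   -1    1    6   43   82   87  100  130  136  145  145  144  125   58   -1    0    0   -2   -2
131    1   -1   -2    5   42   84  101  119  130  138  143  145  144  123   59   -1    1   -1   -1    0
132    0    0    1    7   44   83  103  119  131  140  146  145  146  133   71    0   -1    0    1    0
133    0    0   -1    5   27   82   98  117  128  138  145  146  146  124   61    0    1   -2    0   -2
134    2    1   -1   -1   11   71  101  119  132  136  144  
[... 487 characters left out ...]
1    0    0   16   80  109  106   93   97   64    0    0   -1    0    0   -1
140    0    0    0    0   -1   -1   -1    8   51   84  111  117  106   57    0    0   -3   -1    0   -1
141   -1    1    0    1   -2   -1    1    5   38   81  101  114  114   76    2   -1    1    0    0   -1
142   -1    0   -1   -1    0   -1    0    7   38   82  102  111  113   73   -3   -1    0    0   -1   -2
143   -1    0   -2    0    0    0    1    4   40   83  101  113  113   63   -5   -2   -1    0    1   -1
144    1    0    0   -2   -3   -5   -4    1   42   84  103  113  106   49   -6   -2    0    0    0    1
145    3    1   -2   -5   -6   -4   -3   -3    3   40   74   74   39   -4   -4   -5   -1   -1    2    0
```

Emit:
servo_tool(commands="0 0.012 0 0 0 0 0; 0 0.012 0 0 0 0 0; 0 0.012 0 0 0 0 0")

```text
time: 9.9
tool_pos: [580.5, -244.5, 199.7]
tool_rot: [-2.222, 2.221, -0.0]
force: [-1.0, -0.2, -0.6]
width: 24.2
```

```bash
python3 - <<'E'
from h import *
m,im=look('w8.png'); np.save('m8.npy',m,allow_pickle=True); np.save('T8.npy',cur())
im=cv2.imread('pics/w8.png'); cv2.imwrite('pics/w8z.png',cv2.resize(im[130:250,170:330],None,fx=5,fy=5,interpolation=cv2.INTER_CUBIC))
im=snap('scene','s8.png')[:,:,::-1].astype(int)
d=im[:,:,2]-im[:,:,0]
for v in list(range(126,146)): print(v,' '.join('%4d'%x for x in d[v,226:246]))
E
```

```text
t 9.95 [ 580.4865 -244.4686  199.6939] [-2.2216  2.2212 -0.0003] [ 0.4043 -0.3106 -0.2728] 23.70351837898829
126    0    0   -1    0    6   42   78   83   88   91   86   83   81   81   74   35    0    0   -1    1
127   -1    1   -2   -1    5   26   76   86   86   90   88   92   85   81   76   36   -1    0    1   -1
128   -2   -2   -1    1    3   29   78   83   89   88   87   86  106  147  133   75   -1   -2    0    0
129   -1    1   -1   -2    2   26   76   84   87  105  132  142  146  146  141   77    1   -1   -1    0
130    0    0    0   -1    4   26   82   93  114  127  138  144  146  148  140   78    0   -1   -1   -2
131    0    0   -1    0    2   27   77   97  114  127  137  144  148  142  137   78    0   -2    0    1
132   -1    0    0    0    3   26   79   96  119  128  136  143  146  148  136   78   -1    0    0    0
133   -2    0   -3    1   -1   10   79   96  115  127  136  144  147  145  139   97   -1   -1    0    1
134    1    1   -2    1   -1    7   51   99  114  128  139  144  148  147  104   28   -1    0    0   -1
135   -1    1   -1    0    0    0    8   39  100  140  
[... 388 characters left out ...]
0   -1    0   15   80  106  108   93   96   67   -1    0   -1   -1    0   -1
140   -1   -1    0    0    1   -1   -1    7   50   86  112  118  105   57    1    0    1   -2    1   -3
141   -1   -2    1    0    0    0   -2    6   40   83  103  112  112   72    0    1    0   -1   -1   -1
142    0    0    0   -1    0    1    0    4   39   83  100  112  114   72   -2    0   -1   -1   -1    2
143    1    0    0   -1   -1    0   -1    4   39   82  100  113  113   64   -5   -2   -2    0    0    0
144    1    0    0   -2   -3   -3   -4    1   40   86  101  114  105   48   -5   -3    0    0    0    0
145    2    1   -3   -7   -5   -4   -4   -4    2   43   76   74   39   -4   -5   -3   -1   -2   -1    1
```

View pics/w8z.png

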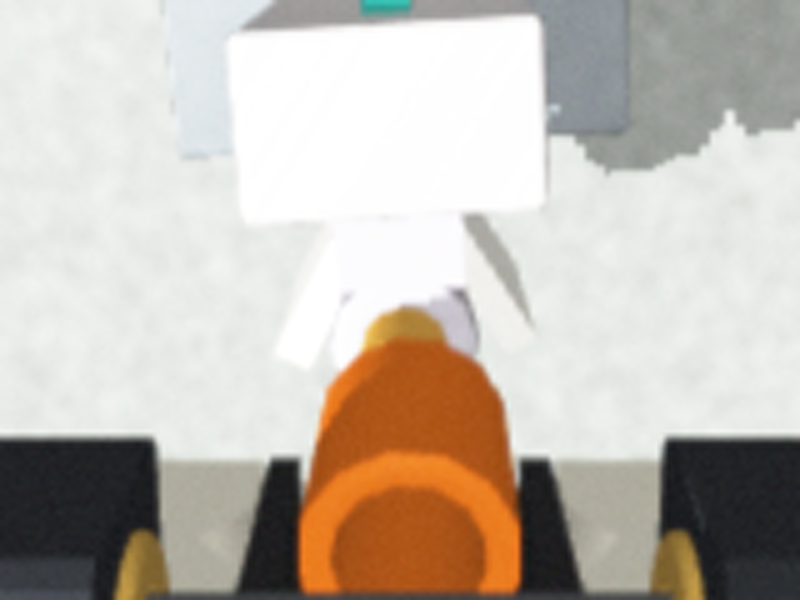

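Emit:
servo_tool(commands="-0.003 0.0016 0 0 0 0 0; -0.003 0.0016 0.03 0 0 0 0; -0.003 0.0016 0.05 0 0 0 0; -0.003 0.0016 0.065 0 0 0 0; -0.003 0.0016 0.075 0 0 0 0; -0.003 0.0016 0.08 0 0 0 0")

```text
time: 10.75
tool_pos: [580.1, -243.7, 179.4]
tool_rot: [2.222, -2.221, -0.0]
force: [0.3, 0.0, -0.6]
width: 23.7
```

```bash
python3 - <<'E'
from h import *
for i in range(1): 
    m,im=look('w9.png')
im=cv2.imread('pics/w9.png'); a=cv2.resize(im[130:250,190:310],None,fx=4,fy=4,interpolation=cv2.INTER_CUBIC)
im=snap('scene','s9.png')[:,:,::-1]; b=cv2.resize(im[95:155,210:260],(400,480),interpolation=cv2.INTER_CUBIC)
cv2.imwrite('pics/c9.png',np.hstack([a[:480],b]))
E
```

```text
t 10.8 [ 580.0471 -243.6791  179.3283] [ 2.2216 -2.2211 -0.0002] [-0.3697  0.2444 -0.96  ] 23.836376526572685
```

View pics/c9.png

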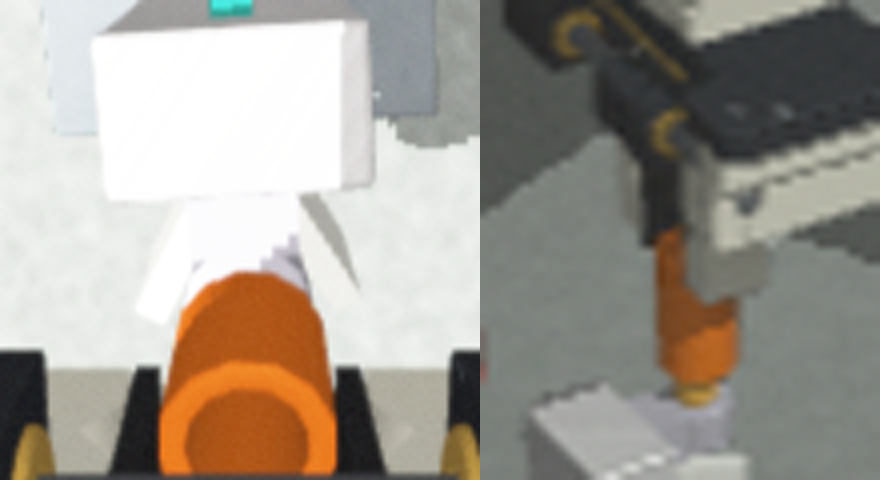

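Emit:
servo_tool(commands="0 0 0.016 0 0 0 0; 0 0 0.032 0 0 0 0; 0 0 0.044 0 0 0 0; 0 0 0.049 0 0 0 0; 0 0 0.051 0 0 0 0; 0 0 0.051 0 0 0 0")

```text
time: 11.6
tool_pos: [580.1, -243.7, 166.9]
tool_rot: [-2.222, 2.221, -0.0]
force: [-1.1, 0.6, -0.4]
width: 23.9
```

Emit:
servo_tool(commands="0 0 0.004 0 0 0 0; 0 0 0.008 0 0 0 0; 0 0 0.008 0 0 0 0")

```text
time: 11.98
tool_pos: [580.7, -243.9, 166.4]
tool_rot: [-2.222, 2.22, -0.003]
force: [-1.9, 1.9, 7.7]
width: 23.8
```

Emit:
servo_tool(commands="0 0 0.004 0 0 0 0; 0 0 0.004 0 0 0 0; 0 0 0 0 0 0 60; 0 0 0 0 0 0 100; 0 0 0 0 0 0 100; 0 0 0 0 0 0 100; 0 0 0 0 0 0 100; 0 0 0 0 0 0 100; 0 0 0 0 0 0 100")

```text
time: 13.1
tool_pos: [580.1, -243.7, 164.8]
tool_rot: [-2.222, 2.221, 0.0]
force: [-0.3, 0.5, -0.6]
width: 85.5
```

```bash
python3 - <<'E'
from h import *
m,im=look('w10.png')
im=cv2.imread('pics/w10.png'); a=cv2.resize(im[130:250,190:310],None,fx=4,fy=4,interpolation=cv2.INTER_CUBIC)
im=snap('scene','s10.png')[:,:,::-1]; b=cv2.resize(im[95:155,210:260],(400,480),interpolation=cv2.INTER_CUBIC)
cv2.imwrite('pics/c10.png',np.hstack([a[:480],b]))
E
```

```text
t 13.15 [ 580.0556 -243.6716  164.7785] [ 2.2216 -2.2212 -0.0001] [ 0.1363  0.3886 -0.6126] 86.75506206101394
```

View pics/c10.png

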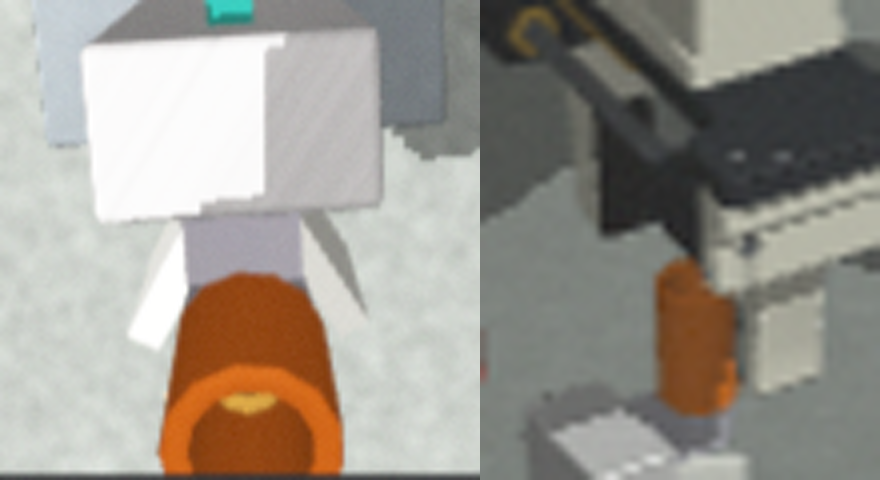

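Emit:
servo_tool(commands="0 0 -0.1 0 0 0 100; 0 0 -0.3 0 0 0 100; 0 0 -0.5 0 0 0 100; 0 0 -0.5 0 0 0 100; -0.25 0 -0.5 0 0 0 100; -0.5 0 -0.5 0 0 0 100; -0.75 0 -0.5 0 0 0 100; -0.92 0.02 -0.5 0 0 0 100; -0.92 0.02 -0.5 0 0 0 100")

```text
time: 14.32
tool_pos: [574.6, -10.9, 289.3]
tool_rot: [2.226, -2.217, -0.001]
force: [0.2, -0.6, 0.1]
width: 87.5
```

Emit:
servo_tool(commands="-0.25 0 0 0 0 -0.0117 100; -0.5 0 0 0 0 -0.0117 100; -0.75 0 0.1 0 0 -0.0117 100; -0.904 -0.08 0.2 0 0 -0.0117 100; -0.904 -0.08 0.35 0 0 -0.0117 100; -0.904 -0.08 0.35 0 0 -0.0117 100; -0.904 -0.08 0.35 0 0 -0.0117 100")

```text
time: 15.2
tool_pos: [595.8, 211.6, 203.6]
tool_rot: [-2.301, 2.138, -0.002]
force: [0.7, -0.2, 0.3]
width: 87.8
```

```bash
python3 - <<'E'
from h import *
m,im=look('w11.png',['leaf_grip','leaf_knuckle']); np.save('m11.npy',m,allow_pickle=True); np.save('T11.npy',cur())
im=cv2.imread('pics/w11.png'); cv2.imwrite('pics/w11z.png',cv2.resize(im[50:260,170:330],None,fx=2.8,fy=2.8,interpolation=cv2.INTER_CUBIC))
E
```

```text
leaf_grip [(array([250.8, 204.4]), 0.7)]
leaf_knuckle [(array([250.3, 136.4]), 0.64)]
t 15.35 [595.8721 212.0506 204.3856] [-2.2989  2.1369 -0.0014] [-0.3915 -0.3764  0.6812] 87.9849814922818
```

View pics/w11z.png

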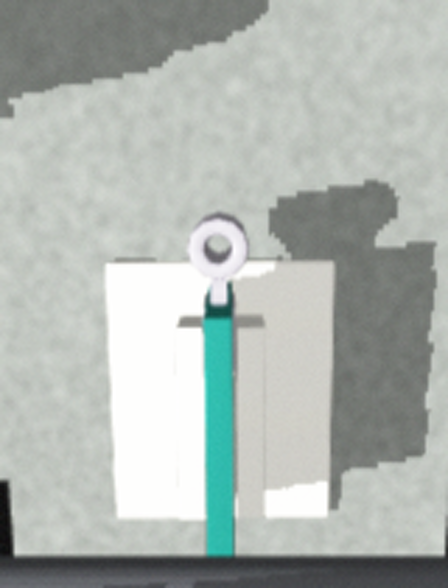

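```bash
python3 - <<'E'
from h import *
m=np.load('m11.npy',allow_pickle=True).item();T=np.load('T11.npy')
P=lambda u,v:(170+u/2.8-.4,50+v/2.8-.4)
a=atz(m,P(219,318),98);b=atz(m,P(220,555),98);k=atz(m,P(217.5,249),73)
print(a,b,k); d=a-b;print(np.degrees(np.arctan2(d[1],d[0])))
Ti=np.linalg.inv(T)
for p in (a,b,k): print(Ti@np.r_[p,1])
c,s=np.cos(np.radians(4.2)),np.sin(np.radians(4.2)); ga=a[:2]-50*np.array([c,s]); gk=k[:2]-70*np.array([c,s]);print(ga,gk)
for g in (ga,gk): print(Ti@np.r_[g,70,1])
E
```

```text
[616.5277 216.5147  98.    ] [530.5116 210.1571  98.    ] [636.7443 218.7405  73.    ]
4.22712640389337
[ -2.8004 -20.6298 106.4474   1.    ]
[ -2.7351  65.6205 106.2071   1.    ]
[ -3.5112 -40.8852 131.5049   1.    ]
[566.662  212.8528] [566.9323 213.6138]
[ -2.7481  29.448  134.308    1.    ]
[ -3.4873  29.1229 134.3099   1.    ]
```

Emit:
servo_tool(commands="-0.0116 0.123 0.1 0 0 0 100; -0.0116 0.123 0.25 0 0 0 100; -0.0116 0.123 0.4 0 0 0 100; -0.0116 0.123 0.5 0 0 0 100; -0.0116 0.123 0.556 0 0 0 100; -0.0116 0.123 0.556 0 0 0 100; -0.0116 0.123 0.556 0 0 0 100")

```text
time: 16.23
tool_pos: [565.0, 213.4, 64.7]
tool_rot: [-2.3, 2.137, -0.001]
force: [0.4, -0.2, 0.7]
width: 87.7
```

```bash
python3 - <<'E'
from h import *
m,im=look('w12.png'); np.save('m12.npy',m,allow_pickle=True); np.save('T12.npy',cur())
im=cv2.imread('pics/w12.png'); cv2.imwrite('pics/w12z.png',cv2.resize(im[50:260,150:350],None,fx=2.8,fy=2.8,interpolation=cv2.INTER_CUBIC))
E
```

```text
t 16.275 [564.9705 213.431   64.735 ] [-2.3003  2.1364 -0.0009] [-0.4102 -0.2546  0.8003] 87.63045162201654
```

View pics/w12z.png

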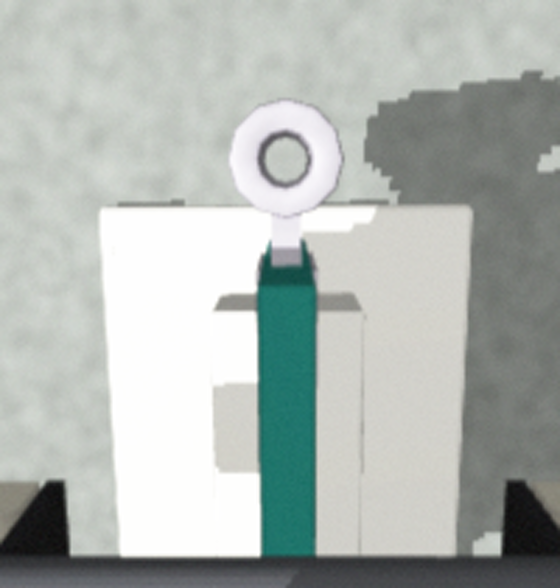

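Emit:
servo_tool(commands="0 0 0 0 0 0 0; 0 0 0 0 0 0 0; 0 0 0 0 0 0 0; 0 0 0 0 0 0 0; 0 0 0 0 0 0 0; 0 0 0 0 0 0 0; 0 0 0 0 0 0 0; 0 0 0 0 0 0 0; 0 0 0 0 0 0 0; 0 0 0 0 0 0 0")

```text
time: 17.52
tool_pos: [564.1, 212.9, 63.3]
tool_rot: [2.302, -2.138, -0.0]
force: [-0.5, -0.6, 0.1]
width: 10.0
```

```bash
python3 - <<'E'
from h import *
m,im=look('w13.png'); np.save('m13.npy',m,allow_pickle=True); np.save('T13.npy',cur())
im=cv2.imread('pics/w13.png'); cv2.imwrite('pics/w13z.png',cv2.resize(im[50:260,150:350],None,fx=2.8,fy=2.8,interpolation=cv2.INTER_CUBIC))
mt=dict(m);mt['world_from_camera']=np.load('C.npy')
P=lambda u,v:(150+u/2.8-.4,50+v/2.8-.4)
print(atz(mt,P(286,157),-8.3),atz(mt,P(288,286),-33.3))
E
```

```text
t 17.575 [564.1013 212.9668  63.3017] [-2.3018  2.1381  0.    ] [ 0.5206 -0.2328 -0.2842] 9.591935906086304
[  0.0355 -71.9889  -8.3   ] [  0.3498 -51.3109 -33.3   ]
```

View pics/w13z.png

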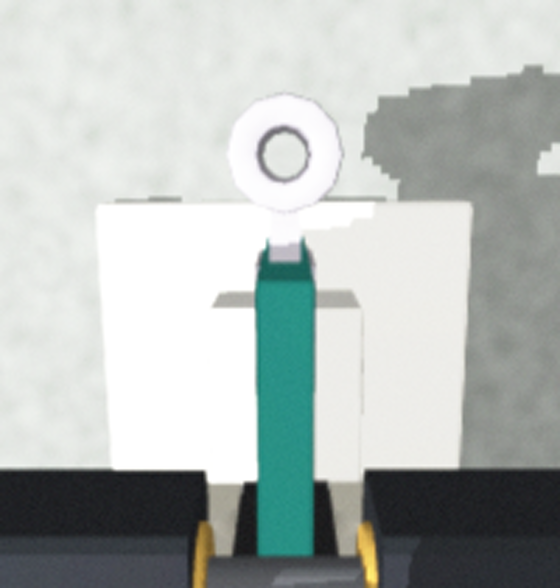

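Emit:
servo_tool(commands="0 0 -0.05 0 0 0 0; 0 0 -0.12 0 0 0 0; 0 0 -0.2 0 0 0 0; 0 0 -0.3 0 0 0 0; 0 0 -0.4 0 0 0 0; 0 0 -0.48 0 0 0 0; 0.05 0.02 -0.48 0 0 0 0; 0.15 0.05 -0.48 0 0 0 0; 0.3 0.1 -0.48 0 0 0 0; 0.45 0.15 -0.48 0 0 0 0; 0.6 0.2 -0.48 0 0 0 0; 0.75 0.25 -0.48 0 0 0 0; 0.85 0.29 -0.48 0 0 0 0; 0.9 0.3 -0.48 0 0 0 0; 0.9 0.3 -0.48 0 0 0 0")

```text
time: 19.45
tool_pos: [505.2, -18.2, 183.0]
tool_rot: [2.3, -2.14, -0.0]
force: [1.1, 0.2, -1.0]
width: 9.7
```

Emit:
servo_tool(commands="0.05 0.02 0 0 0 0.001 0; 0.15 0.05 0 0 0 0.002 0; 0.3 0.1 0 0 0 0.0044 0; 0.45 0.15 0 0 0 0.0044 0; 0.6 0.2 0 0 0 0.0044 0; 0.75 0.25 0 0 0 0.0044 0; 0.86 0.29 0 0 0 0.0044 0; 0.91 0.3 0 0 0 0.0044 0; 0.91 0.3 0 0 0 0.0044 0; 0.91 0.3 0 0 0 0.0044 0")

```text
time: 20.7
tool_pos: [448.0, -248.8, 183.2]
tool_rot: [-2.272, 2.169, 0.0]
force: [-0.0, -0.4, -1.3]
width: 9.7
```

```bash
python3 - <<'E'
from h import *
m,im=look('w14.png',['hinge_axis','spigot_base']); np.save('m14.npy',m,allow_pickle=True); np.save('T14.npy',cur())
im=cv2.imread('pics/w14.png'); cv2.imwrite('pics/w14z.png',cv2.resize(im[0:260,130:370],None,fx=2.3,fy=2.3,interpolation=cv2.INTER_CUBIC))
im=snap('scene','s14.png')[:,:,::-1]; cv2.imwrite('pics/s14z.png',cv2.resize(im[90:240,160:320],None,fx=4.5,fy=4,interpolation=cv2.INTER_CUBIC))
E
```

```text
hinge_axis [(array([249.8,  22.4]), 0.6)]
spigot_base [(array([ 98.5, 151.5]), 0.54), (array([446.,  61.]), 0.22)]
t 20.85 [ 448.1409 -248.6583  183.3554] [-2.2733  2.1682 -0.0001] [-0.4105  0.8384 -1.2495] 9.734696331967793
```

View pics/w14z.png

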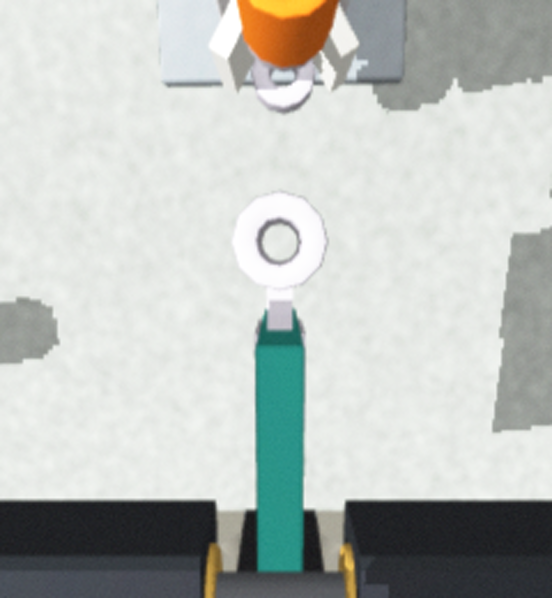

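View pics/s14z.png

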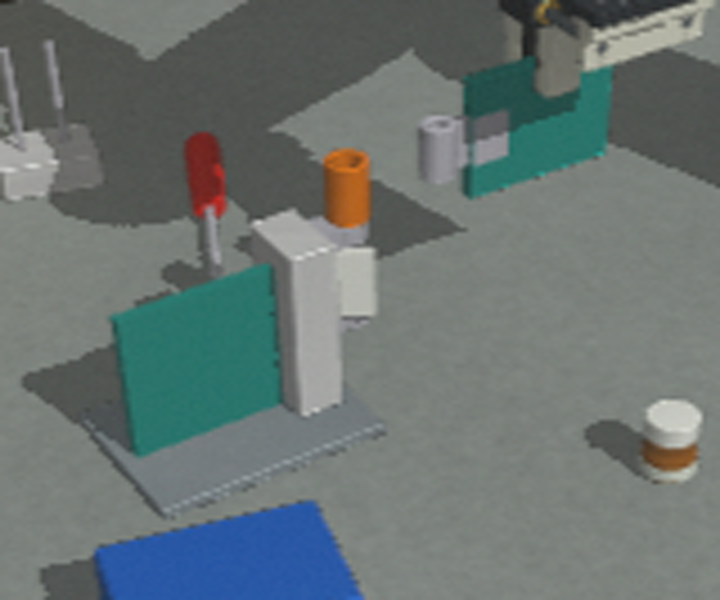

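Emit:
servo_tool(commands="0.005 0 0.06 0 0 0 0; 0.005 0 0.14 0 0 0 0; 0.005 0 0.22 0 0 0 0; 0.005 0 0.27 0 0 0 0; 0.005 0 0.2916 0 0 0 0; 0.005 0 0.2916 0 0 0 0; 0.005 0 0.2916 0 0 0 0")

```text
time: 21.78
tool_pos: [448.4, -250.7, 111.0]
tool_rot: [-2.272, 2.169, -0.001]
force: [0.4, 0.5, -0.7]
width: 9.7
```

```bash
python3 - <<'E'
from h import *
m,im=look('w15.png'); np.save('m15.npy',m,allow_pickle=True); np.save('T15.npy',cur())
im=cv2.imread('pics/w15.png'); cv2.imwrite('pics/w15z.png',cv2.resize(im[0:260,130:370],None,fx=2.3,fy=2.3,interpolation=cv2.INTER_CUBIC))
im=snap('scene','s15.png')[:,:,::-1]; cv2.imwrite('pics/s15z.png',cv2.resize(im[100:200,210:310],None,fx=6,fy=6,interpolation=cv2.INTER_CUBIC))
ms=camera_model('scene');print([proj(ms,[519,-247,z]) for z in(80,100,120)],[proj(ms,[579.5,-244,z]) for z in(58,74,126,142)])
E
```

```text
t 21.825 [ 448.4158 -250.7246  111.0679] [-2.2717  2.1691 -0.0017] [-0.8829 -0.1267 -1.6477] 9.739266711829929
[array([256.1426, 154.731 ]), array([256.1733, 148.8311]), array([256.2047, 142.7956])] [array([237.3071, 168.6428]), array([237.1595, 164.0204]), array([236.6605, 148.3956]), array([236.5007, 143.3934])]
```

View pics/w15z.png

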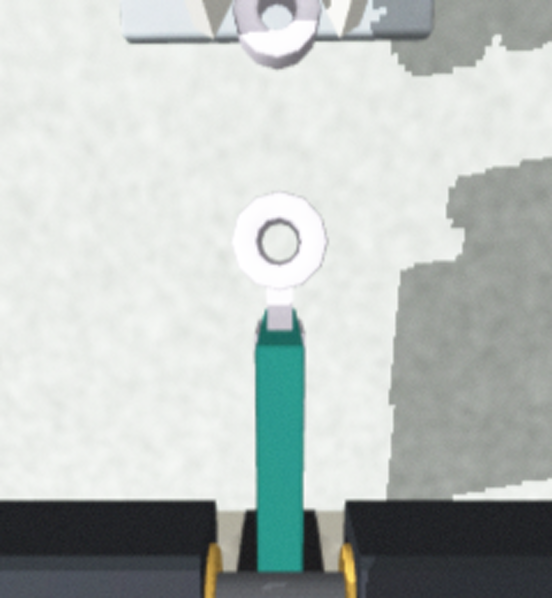

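View pics/s15z.png

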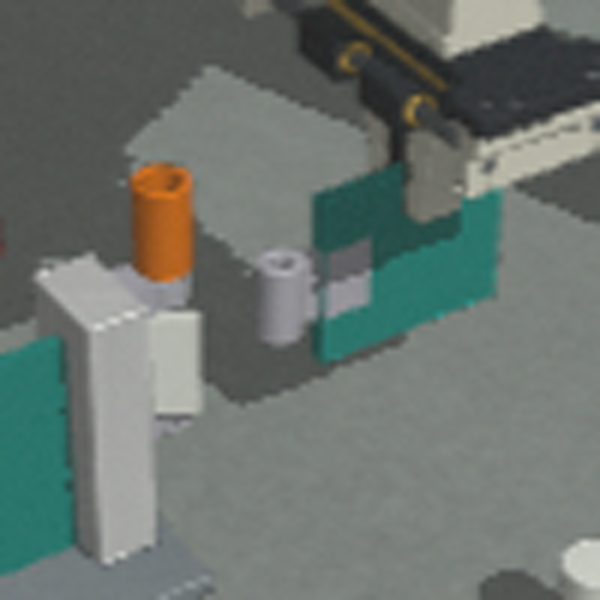

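Emit:
servo_tool(commands="0 -0.04 0 0 0 0 0; 0 -0.08 0 0 0 0 0; 0 -0.12 0 0 0 0 0; 0 -0.16 0 0 0 0 0; 0 -0.19 0 0 0 0 0; 0 -0.2 0 0 0 0 0; 0 -0.2 0 0 0 0 0")

```text
time: 22.75
tool_pos: [497.8, -248.3, 110.3]
tool_rot: [2.272, -2.17, -0.001]
force: [-1.2, 0.0, -2.2]
width: 9.7
```

```bash
python3 - <<'E'
from h import *
m,im=look('w16.png'); np.save('m16.npy',m,allow_pickle=True); np.save('T16.npy',cur())
im=cv2.imread('pics/w16.png'); cv2.imwrite('pics/w16z.png',cv2.resize(im[0:260,130:370],None,fx=2.3,fy=2.3,interpolation=cv2.INTER_CUBIC))
im=snap('scene','s16.png')[:,:,::-1]; cv2.imwrite('pics/s16z.png',cv2.resize(im[100:200,210:310],None,fx=6,fy=6,interpolation=cv2.INTER_CUBIC))
E
```

```text
t 22.8 [ 497.6052 -248.2781  110.3315] [ 2.2719 -2.1695 -0.0005] [ 0.1119 -0.5531 -1.4857] 9.757256249695779
```

View pics/w16z.png

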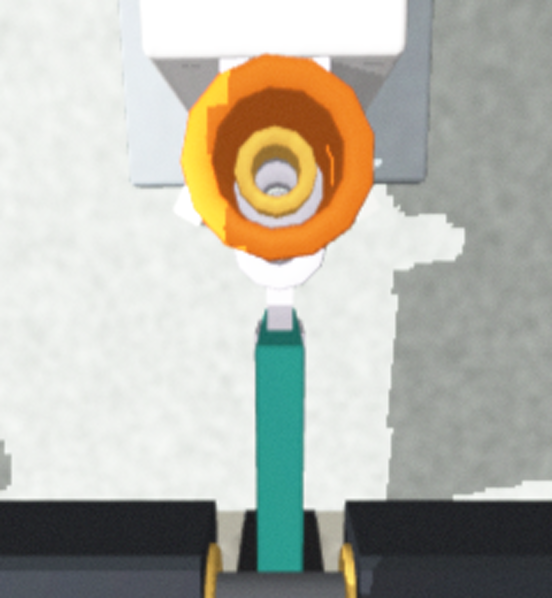

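View pics/s16z.png

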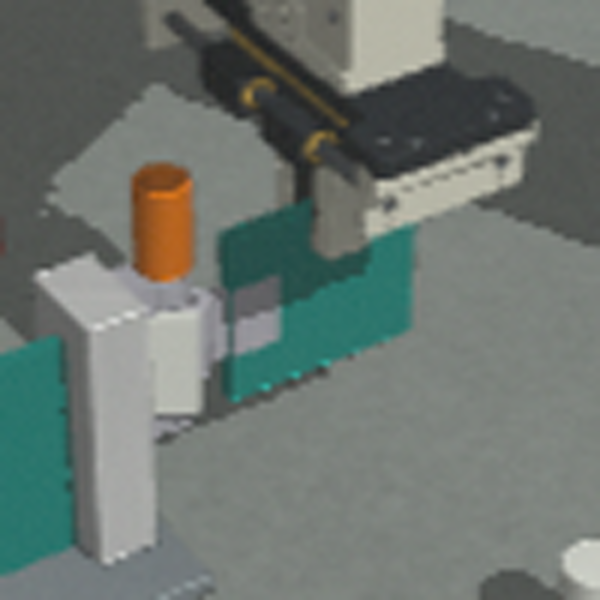

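Emit:
servo_tool(commands="0 -0.012 0 0 0 0 0; 0 -0.022 0 0 0 0 0; 0 -0.028 0 0 0 0 0; 0 -0.032 0 0 0 0 0; 0 -0.034 0 0 0 0 0; 0 -0.034 0 0 0 0 0")

```text
time: 23.6
tool_pos: [506.3, -247.9, 110.4]
tool_rot: [2.272, -2.17, -0.0]
force: [0.4, 0.9, -1.6]
width: 10.1
```

Emit:
servo_tool(commands="0 -0.003 0 0 0 0 0; 0 -0.006 0 0 0 0 0; 0 -0.008 0 0 0 0 0; 0 -0.008 0 0 0 0 0")

```text
time: 24.1
tool_pos: [507.9, -247.7, 110.2]
tool_rot: [2.272, -2.169, -0.001]
force: [-2.7, 0.9, -1.4]
width: 9.5
```

Emit:
servo_tool(commands="0 -0.003 0 0 0 0 0; 0 -0.005 0 0 0 0 0; 0 -0.005 0 0 0 0 0; 0 -0.005 0 0 0 0 0")

```text
time: 24.6
tool_pos: [508.4, -247.6, 110.1]
tool_rot: [2.271, -2.169, -0.003]
force: [-4.9, 2.1, -0.6]
width: 9.8
```

Emit:
servo_tool(commands="-0.0012 -0.001 0 0 0 0 0; -0.0012 -0.002 0 0 0 0 0; -0.0012 -0.002 0 0 0 0 0; -0.0012 -0.002 0 0 0 0 0")

```text
time: 25.1
tool_pos: [508.5, -247.4, 110.1]
tool_rot: [2.27, -2.169, -0.004]
force: [-6.3, 1.8, 0.7]
width: 9.9
```

```bash
python3 - <<'E'
from h import *
m,im=look('w17.png'); np.save('m17.npy',m,allow_pickle=True)
im=cv2.imread('pics/w17.png'); cv2.imwrite('pics/w17z.png',cv2.resize(im[0:260,130:370],None,fx=2.3,fy=2.3,interpolation=cv2.INTER_CUBIC))
im=snap('scene','s17.png')[:,:,::-1]; cv2.imwrite('pics/s17z.png',cv2.resize(im[100:200,210:310],None,fx=6,fy=6,interpolation=cv2.INTER_CUBIC))
f=[]
for i in range(4): camera('scene'); f.append(get_state()['force'])
print(np.mean(f,0)); print(cur())
E
```

```text
t 25.15 [ 508.4866 -247.4422  110.1083] [ 2.2704 -2.1689 -0.0035] [-5.4877  1.9     0.6218] 10.303690229011277
[-6.6727  1.028   0.9169]
[[   0.0458   -0.9989   -0.0028  508.5041]
 [  -0.999    -0.0458    0.0003 -247.4199]
 [  -0.0004    0.0028   -1.      110.0941]
 [   0.        0.        0.        1.    ]]
```

View pics/w17z.png

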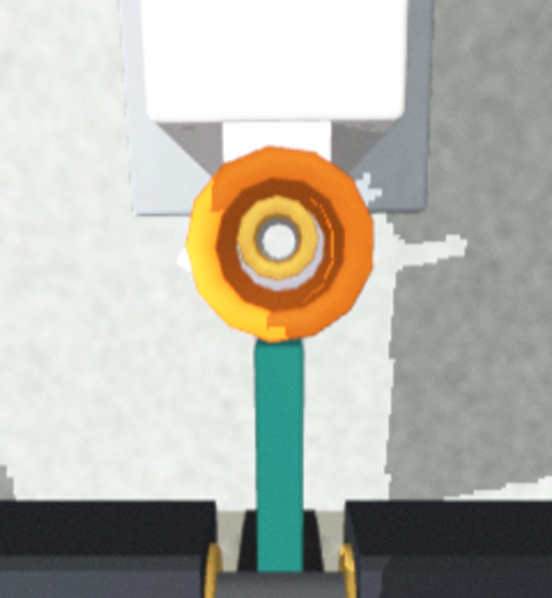

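View pics/s17z.png

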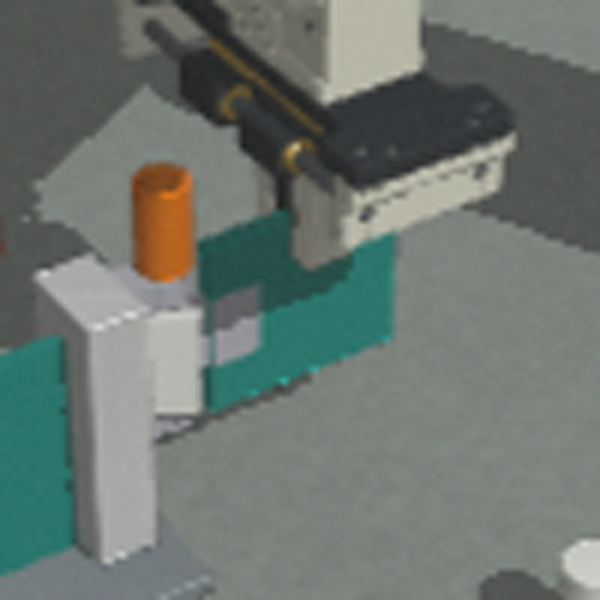

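```bash
python3 - <<'E'
from h import *
print(ticket.close_job()); s=get_state(); print(s['time'],s['force'],s['tool_pos'])
E
```

```text
the job is handed in; nothing more can be done
None
the job is handed in; nothing more can be done
```

The job is handed in. The sleeve is fully down on the spigot and released. The leaf's knuckle is pressed home in the V rebate, still held by the gripper.

- **Sleeve:** It went over the spigot with almost no force. A contact force of 7.7 N built up as it met the knuckle top, and the pictures after release show it seated.
- **Leaf:** At about 25 s of the 64 s, the wrist camera looked straight down through all the bores, so the holes line up. The push was about 6–7 N along the hinge's +x, with about 1 N sideways and no further movement.
- **Height:** By the arm's readings the knuckle centre is at about 99.8 mm, against 100 mm. The scene camera, one step before insertion, put it 1–2 mm lower. Both are well inside the ±6 mm clearance.
- **Disagreement:** On the spigot position, the wrist camera was about 3 mm out towards +x of the scene camera. I used the scene camera, and the sleeve went on cleanly.
- **Vertical force:** It rose by about 2 N while pressing. I took this as friction on the rebate walls and did not test it separately.

I never gripped or pushed the jar, collar, blue box, bottle or screwdriver, but I took no final picture of the whole bench to confirm they are unmoved.

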